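# Seat the grinding cup and hold the mill's spring dial on its third click

### The arm

A 6-joint arm with a two-finger parallel gripper is mounted at the origin on the work surface; the furniture and walls round the work are solid. World frame = base frame: x ahead of the robot, y to its left, z up, the work surface at z = 0. Lengths are in m, angles in rad, forces in N, time in s.
With the tool pointing down it reaches from about 0.35 to 0.85 m from the base axis. Payload 8.1 kg.
Tool frame: the origin (TCP) lies midway between the tips of the shut fingers; the grasp point (between the pads) lies 19 mm behind it; z points along the fingers, y is the direction in which the jaws open and shut (so a half turn about z gives the same grasp; the last joint's range is limited). The gripper opens to 93 mm and grips with 3 to 60 N. Pads are 15 mm wide; open, the fingers measure 128 mm over their backs; the gripper's body (75 mm by 188 mm) begins 65 mm behind the grasp point.
Start: joints at [1.057, 0.13, 1.488, -0, 1.523, -0.085], TCP at [0.249, 0.546, 0.219] pointing down, gripper open.
Joint ranges: [-2.96, 2.96], [-0.89, 2.26], [0.02, 2.5], [-1.34, 4.48], [0, 2.73], [-2.66, 2.66]. Speed limits (rad/s): [2.39, 2.39, 2.79, 3.14, 3.14, 3.14].

### API

Orientations are given as a rotation vector (axis times angle).
In Python, from plant import robot, optics, ticket gives the robot as it stands.
- The arm moves only by the tool send_rows, never from a script. Its argument "targets" is a list of rows, each a list of 3 entries, a list of its own where there are three numbers: the opening, from -1 (shut) to 1 (fully open), then the shift along the tool's x, y, z in mm, then the turn about the tool's z in rad. A call has 1 to 12 rows; each row shifts and turns the commanded pose from where the row before left it, along the tool's axes as they then stand; what a row does not reach is not made up. A row lasts 1/10 s, in which the tool goes at most 50 mm and 8.59 degrees, less where a joint would pass 70% of its speed; a pose out of reach is approached as far as the arm can. A call with a gripper value outside its range is refused whole. The fingers move at their own pace and stop on an object; "newtons" is the grip in N (left out, the last holds). Time passes only in rows, so rows that do not move let the fingers close. It gives the time, the measured TCP pose, the force and the opening at its end, in the units of the state.
- robot.read_state(): the state, without advancing time (a new reading comes with each control period).
- optics.read_camera(name): name is "scene" or "top"; returns a dict with "color" (480x640x3 uint8, red, green, blue), "K" (3x3 intrinsics, pixels), "k1" (the pictures are not rectified: a ray, as slopes to the right and down, at radius r is drawn at 1 + k1 r^2 times it, then the intrinsics apply), "position" and "orientation" of the camera in the world. Camera axes: x right, y up, looking along -z (the intrinsics and any distortion apply to the point x, -y, -z); pixel columns grow to the right and rows downward; lengths in m; the calibration is good to about 2 mm. A picture is of the moment at which its call begins. There is no depth.
- ticket.close_job(): hands the job in, once; it reports no verdict.
Trained networks look in the newest picture that a camera, given by its name, has taken for a name from the list of things; names that differ only in an ending like _2 or _b are one class to them, and where a whole thing is asked for, a point or a joint stands for the part that bears it (a point fixed in the world has none). Each returns a list of dicts, best first, with "confidence" (0 to 1); they miss things now and then, are a little off and sometimes report something else, mostly with a low value. They report only what shows in the picture. A call takes as long as a camera call. They do not tell look-alikes from the thing itself.
- optics.cut_out(camera, name): "region" (480x640 bool, what is visible of it) and "point" ([column, row] in pixels, amid what is visible of it).
The state is a dict: "t": time; "q": joint angles; "dq": joint speeds; "joint_torque": joint torques, N m; "tool_pos": TCP position; "orientation": TCP orientation; "force": force on the tool from outside, world axes, zero at the start; "wrist_torque": the same for the moment, N m; "opening": finger opening in m.
Only numpy, scipy, OpenCV 4.12 (cv2) and the standard library are available. Lean on these libraries where they do the work, as an engineer would, in place of code of your own. Each camera call takes 0.05 s, during which the arm holds its last target.

### The job

Run the bench mill: set the closed grinding cup (steel, black lid with a round grip) on its drive hub so that it sits fully down and upright, and let go of it. Only then turn the mill's spring-return dial clockwise, past its first two clicks to the third, and keep holding it there: the job finishes with the robot still holding the dial at the third click. Leave the cup seated and do not shove the dredger or the clear measuring cup.

Things in the scene. Friction and masses are not known exactly. Their poses are not given: they have to be found in the camera images.
- cup: the closed grinding cup, loose, 0.22 kg, round (yaw is free), 115 mm high: brushed steel body 72 mm wide, ribbed black lid 75 mm wide, its top 80 mm up, and on it a round black grip. Origin: centre of the underside, z up. Underneath is an open skirt 20 mm deep, about 51 mm wide inside, that goes over the mill's hub. It starts in one of three places beside the mill; the bystanders have the others.
- cup_grip (a point): on the cup's axis, 102 mm above its underside: where to hold the round grip, which is 30 to 33 mm in diameter and reaches from 80 to 115 mm above the underside
- mill: the bench mill, white, fixed to the table, 150 x 276 mm (x, y). Origin: centre of its underside, on the table; z up, front to -x. Left half (+y): platform 55 mm high with the drive hub. Right half (-y): housing 95 mm high with the dial on its steel top plate.
- mill_hub (a point): centre of the drive hub's foot, 62 mm above the table, 70 mm to +y of the mill's origin: the seated cup's origin lies here. A flat black flange 80 mm wide at this height carries the cup. The steel hub stands 15 mm above it, 45 mm in diameter, tapering to 35 mm at the top, so the cup's skirt has 2 to 3 mm of play all round.
- dial (a joint): angle of the mill's black bar dial about its vertical axis, rad: 0 at rest, growing clockwise seen from above. Clicks at 0.45, 0.90, 1.35 (marked by one, two, three dots; a ring marks 0), stop at 1.43. A spring drives it back to 0 from everywhere: 0.03 N m at rest, 0.13 N m at the third click; the clicks add or take up to 0.03 N m.
- dial_grip (a point): on the dial's axis, 28 mm above the steel plate, 68 mm to -y of the mill's origin; turns with the dial. The bar is 54 mm along this x axis (white pointer at +x), 14 mm along y, from 8 to 38 mm above the plate, over a round skirt 50 mm wide, 8 mm high. Its x axis stands 0.675 rad counter-clockwise of the mill's x at rest, 0.675 rad clockwise at the third click.
- dredger: bystander: steel sugar dredger, 72 mm in diameter, 108 mm high, with holes in its domed top and no grip; loose. Origin: centre of its underside
- clear_cup: bystander: clear measuring cup, 66 mm in diameter, 70 mm high, open; loose. Origin: centre of its underside
Mind the look-alikes: they are no part of the job. What is shaped like the cup but yellow is not meant.

How it is judged:
On the way, in this order (a step that is already met when the one before it is completed fails the run):
1. the cup sits fully down and upright on the hub and has been let go (horizontal distance between cup and mill_hub below 0.006 m and z of cup in the frame of mill_hub below 0.004 m and angle between cup's own z axis and vertical below 0.05 rad and contact force between the fingers and cup below 0.1 N), for 0.2 s.
2. the dial is at the third click, held by the fingers (value of joint dial above 1.22 rad and contact force between the fingers and dial above 0.5 N), for 0.3 s.
At the end, for the whole second after the job is handed in: The fingers hold the dial still at the third click (more than 1.22 rad; the click is at 1.35, the stop at 1.43) against its spring through the last second, while the cup, untouched, sits on the hub: within 6 mm of its axis, less than 4 mm above the flange, tilted less than 0.05 rad (all of step 1 and all of step 2 and velocity of joint dial between -0.3 and 0.3 rad/s); the arm keeps its last pose, push and grip.
It fails at once if the dial was turned (past 0.3 rad) while the cup was not seated on the hub and let go (value of joint dial above 0.3 rad and (horizontal distance between cup and mill_hub above 0.008 m or z of cup in the frame of mill_hub above 0.006 m or contact force between the fingers and cup above 0.5 N)).
It fails at once if the dredger or the clear cup was shoved more than 30 mm (distance of any of dredger, clear_cup from where it was at the start of the episode above 0.03 m).
It also fails if it takes over 51 s, if anything falls off the work surface, if the arm or the gripper's body presses on something with over 40 N, if the wrist force passes 120 N, or if a joint passes its speed limit or range.

## Working session

There is one attempt and no reset: what is moved stays moved. The work goes in short steps, Python scripts to look and compute and a tool call to move; the robot and the scene stay as the last step left them, time stands still between calls to the robot, and variables do not carry over. Pictures are saved under pics/ and viewed, and the job is handed in when it is done.

Besides the shell and the picture viewer there is one more tool, called as a command line: name --argument value ..., lists and objects as JSON in quotes. send_rows: Moves the arm, as the interface text tells. Its arguments: {"type":"object","properties":{"targets":{"type":"array","items":{"type":"array"}},"newtons":{"type":"number"}},"required":["targets"]}

```bash
ls; mkdir -p pics; python3 - <<'E'
from plant import robot, optics, ticket
import cv2, json
print(robot.read_state())
for n in ["scene","top"]:
    d=optics.read_camera(n)
    cv2.imwrite(f"pics/{n}0.png",d["color"][:,:,::-1])
    print(n,d["K"],d["k1"],d["position"],d["orientation"])
    for o in ["cup","mill","dial","dredger","clear_cup","cup_grip"]:
        try:
            for r in optics.cut_out(n,o): print(n,o,r["confidence"],r["point"],r["region"].sum())
        except Exception as e: print(o,e)
E
```

```text
pics
{'t': 0.0, 'q': array([ 1.05654654e+00,  1.31151254e-01,  1.48927450e+00,  5.65121759e-06,
        1.52303624e+00, -8.53671755e-02]), 'dq': array([-1.60748846e-03,  1.69940800e-03,  1.28581816e-03, -1.16847742e-03,
       -1.70760375e-05, -1.31157502e-04]), 'joint_torque': array([-1.41280170e-04, -5.59837174e+01, -4.91767609e+01,  7.68450857e-02,
        3.48183629e-02, -1.50522651e-04]), 'tool_pos': array([0.24918503, 0.54516769, 0.21759602]), 'orientation': array([-6.68417353e-01, -3.06908983e+00,  2.80224971e-03]), 'force': array([ 0.03929103, -0.63743149,  0.65312476]), 'wrist_torque': array([ 0.02625023,  0.00013193, -0.02267122]), 'opening': 0.09300729433884544}
scene [[585.26848336   0.         319.37656195]
 [  0.         585.26848336 242.95814087]
 [  0.           0.           1.        ]] -0.1853923756106435 [-0.00795356 -0.59463212  0.93539251] [ 0.66682857 -0.286867   -0.76999628]
scene cup 0.95 [409.5, 300.6] 1991
scene cup 0.68 [362.8, 261.3] 1806
scene mill 0.68 [258.1, 234.0] 9605
scene dial 0.8 [273.2, 224.0] 461
scene dredger 0.87 [346.1, 315.8] 2118
scene dredger 0.33 [261.9, 232.7] 9486
scene clear_cup 0.92 [394.1, 362.6] 1369
scene cup_grip 0.75 [363.6, 262.7] 1781
scene cup_grip 0.71 [410.9, 301.9] 2016
top [[612.99400635   0.         324.23846579]
 [  0.         612.99400635 242.17030589]
 [  0.           0.           1.        ]] 0.05780674739612915 [ 0.33346077 -0.12775253  1.32747762] [ 0.0956947  -0.09261715 -1.54094552]
top cup 0.62 [343.8, 207.8] 1120
top mill 0.71 [240.9, 247.8] 9797
top mill 0.35 [374.1, 267.5] 1091
top dial 0.63 [265.9, 239.8] 520
top clear_cup 0.97 [433.8, 268.3] 764
top cup_grip 0.82 [347.0, 205.0] 1117
top cup_grip 0.69 [404.4, 211.6] 1152
```

View pics/scene0.png

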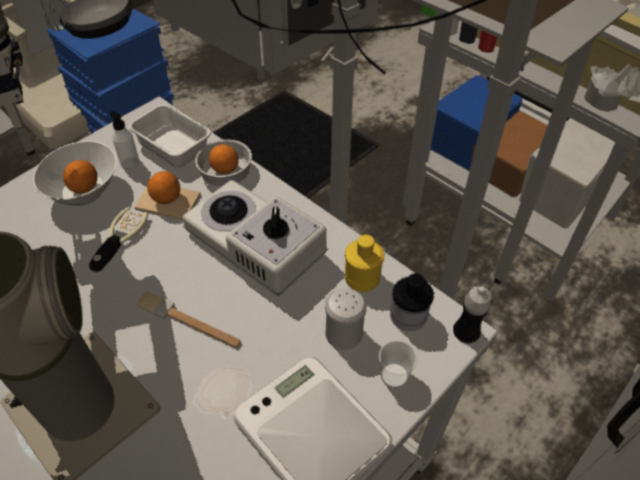

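View pics/top0.png

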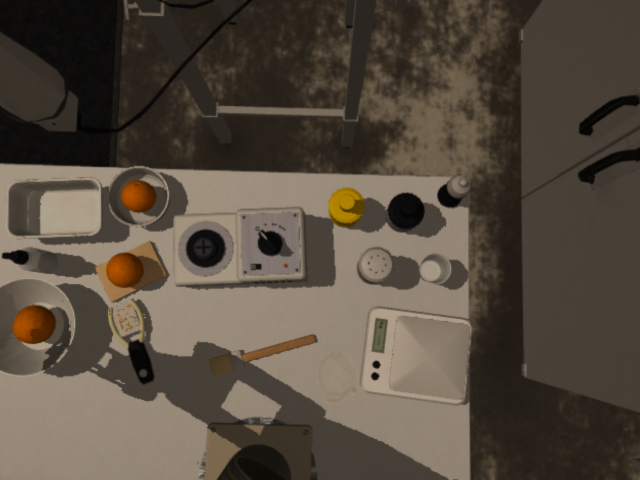

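```bash
python3 - <<'E'
import cv2
a=cv2.imread('pics/scene0.png')[170:400,170:450]; b=cv2.imread('pics/top0.png')[150:320,180:480]
cv2.imwrite('pics/scene0c.png',cv2.resize(a,None,fx=2.6,fy=2.6,interpolation=2)[:600,:800])
cv2.imwrite('pics/top0c.png',cv2.resize(b,None,fx=2.6,fy=2.6,interpolation=2))
E
```

```text
(no output)
```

View pics/scene0c.png

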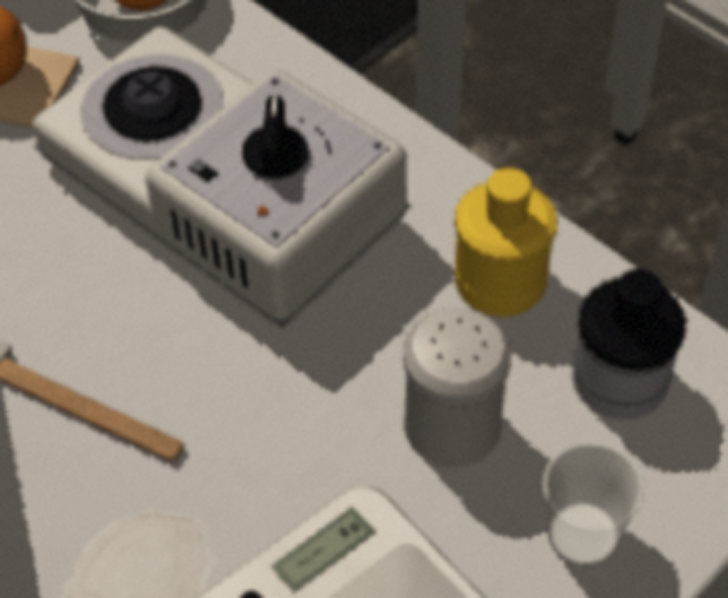

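View pics/top0c.png

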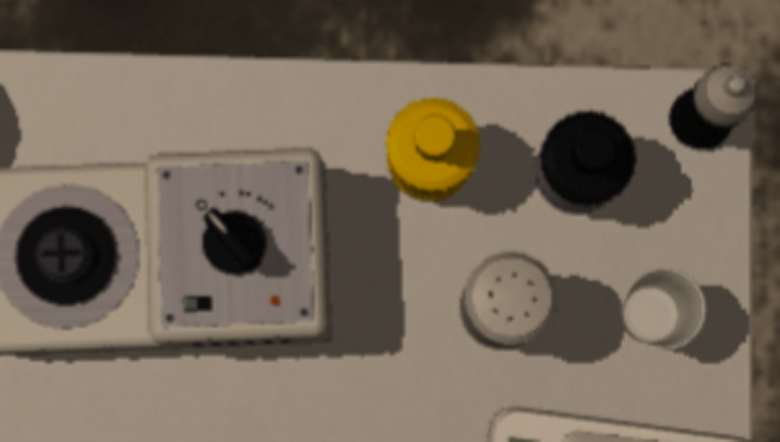

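Candidates: the yellow look-alike at scene (363,262) / top (347,205). The steel cup with the black lid and grip is at scene (410,301) / top (405,211). The dredger is at top (375,265), with holes and no grip. A grey and black shaker is at top (457,190). By the description the black-lidded one is the cup, and the crop confirms it. The dial is at top (268,242) and the hub at top (206,248).

```bash
cat > h.py <<'E'
import numpy as np, cv2
from scipy.spatial.transform import Rotation as R
from scipy.optimize import minimize, least_squares
def proj(d,P):
    P=np.atleast_2d(P); c=(P-np.array(d["position"]))@R.from_rotvec(d["orientation"]).as_matrix()
    u=np.stack([c[:,0]/-c[:,2], -c[:,1]/-c[:,2]],1); r2=(u**2).sum(1,keepdims=True)
    u=u*(1+d["k1"]*r2); K=np.array(d["K"]); return np.stack([K[0,0]*u[:,0]+K[0,2],K[1,1]*u[:,1]+K[1,2]],1)
def ray_z(d,px,z):
    K=np.array(d["K"]); v=np.array([(px[0]-K[0,2])/K[0,0],(px[1]-K[1,2])/K[1,1]]); u=v.copy()
    for _ in range(20): u=v/(1+d["k1"]*(u@u))
    D=R.from_rotvec(d["orientation"]).as_matrix()@np.array([u[0],-u[1],-1]); p=np.array(d["position"])
    return p+D*(z-p[2])/D[2]
def rev(prof,x,y,z0=0,n=48):
    a=np.linspace(0,2*np.pi,n,endpoint=False)
    return [np.stack([x+r*np.cos(a),y+r*np.sin(a),np.full(n,z0+z)],1) for z,r in prof]
CUP=[[(0,.036),(.055,.036)],[(.055,.0375),(.08,.0375)],[(.08,.0155),(.115,.0165)]]
def mask_rev(d,parts,x,y,z0=0,S=4):
    m=np.zeros((480*S,640*S),np.uint8)
    for p in parts:
        pts=np.vstack([proj(d,c) for c in rev(p,x,y,z0)])
        h=cv2.convexHull(((pts+.5)*S).astype(np.float32)).round().astype(np.int32)
        cv2.fillConvexPoly(m,h,255)
    return cv2.resize(m,(640,480),interpolation=cv2.INTER_AREA)/255.
def box(x,y,yaw,x0,x1,y0,y1,z0,z1):
    P=np.array([[a,b,c] for a in(x0,x1) for b in(y0,y1) for c in(z0,z1)])
    return P@R.from_rotvec([0,0,yaw]).as_matrix().T+[x,y,0]
def mask_hull(d,Ps,S=4):
    m=np.zeros((480*S,640*S),np.uint8)
    for P in Ps: cv2.fillConvexPoly(m,cv2.convexHull(((proj(d,P)+.5)*S).astype(np.float32)).round().astype(np.int32),255)
    return cv2.resize(m,(640,480),interpolation=cv2.INTER_AREA)/255.
E
python3 - <<'E'
from h import *
from plant import optics
cams={n:optics.read_camera(n) for n in("scene","top")}
def pick(n,o,pt):
    rs=optics.cut_out(n,o)
    rs=[r for r in rs if np.hypot(*(np.array(r["point"])-pt))<20]
    return rs[0]["region"].astype(float) if rs else None
for n in ("top","scene"):
    print(n,"hub/dial rays",ray_z(cams[n],{"top":(205.5,248),"scene":(229,207)}[n],.077))
def fit(obs,gen,x0,step):
    def f(p): return sum(np.abs(gen(cams[n],p)-m).sum() for n,m in obs.items())
    best=minimize(f,x0,method="Nelder-Mead",options=dict(initial_simplex=np.vstack([x0]+[np.array(x0)+np.eye(len(x0))[i]*step[i] for i in range(len(x0))]),xatol=1e-4,fatol=.1))
    return best.x,best.fun
mc={n:pick(n,o,p) for n,o,p in(("scene","cup",(410,301)),("top","cup_grip",(404,211)))}
mc={k:v for k,v in mc.items() if v is not None}; print(mc.keys())
x0=ray_z(cams["top"],(404,211),.08)[:2]; print(x0)
g=lambda d,p: mask_rev(d,CUP,p[0],p[1])
for k in ([list(mc)]+[[k] for k in mc]): print(k,fit({q:mc[q] for q in k},g,x0,[.01,.01]))
mm={n:pick(n,"mill",p) for n,p in(("scene",(258,234)),("top",(241,248)))}
mm={k:v for k,v in mm.items() if v is not None}; print(mm.keys())
def gm(d,p): return mask_hull(d,[box(p[0],p[1],p[2],-.075,.075,0,.138,0,.055),box(p[0],p[1],p[2],-.075,.075,-.138,0,0,.095)])
x1=list(ray_z(cams["top"],(240,246),.07)[:2])+[0.03]; print(x1)
for k in ([list(mm)]+[[k] for k in mm]): print(k,fit({q:mm[q] for q in k},gm,x1,[.01,.01,.05]))
for n,o,pt,h,r in(("top","clear_cup",(433,268),.07,.033),("scene","clear_cup",(394,362),.07,.033),("scene","dredger",(346,316),.1,.036)):
    m=pick(n,o,pt)
    if m is None: print("none",o); continue
    x=ray_z(cams[n],pt,h/2)[:2]
    print(n,o,fit({n:m},lambda d,p: mask_rev(d,[[(0,r),(h,r)]],p[0],p[1]),x,[.01,.01]))
E
```

```text
top hub/dial rays [0.46585066 0.11958722 0.077     ]
scene hub/dial rays [0.46401389 0.11208498 0.077     ]
dict_keys(['scene', 'top'])
[ 0.55350005 -0.28564562]
['scene', 'top'] (array([ 0.5563411 , -0.29090578]), np.float64(162.18039215686275))
['scene'] (array([ 0.55586794, -0.29169279]), np.float64(93.6313725490196))
['top'] (array([ 0.55580745, -0.29029423]), np.float64(49.12549019607843))
dict_keys(['scene', 'top'])
[np.float64(0.4726966178185328), np.float64(0.050309187212685874), 0.03]
['scene', 'top'] (array([0.47199491, 0.05441335, 0.05651324]), np.float64(1331.4392156862743))
['scene'] (array([0.47407561, 0.05842812, 0.03216057]), np.float64(960.9372549019607))
['top'] (array([0.47144232, 0.05463464, 0.05970292]), np.float64(300.7725490196078))
top clear_cup (array([ 0.43885776, -0.35323126]), np.float64(176.98039215686273))
scene clear_cup (array([ 0.44478304, -0.34819204]), np.float64(375.0941176470588))
scene dredger (array([ 0.44231276, -0.22776237]), np.float64(223.2705882352941))
```

```bash
cat > ov.py <<'E'
from h import *
from plant import optics
import sys
mx,my,yaw,cx,cy=map(float,sys.argv[1:6]); tag=sys.argv[6]
def T(P): return np.array(P)@R.from_rotvec([0,0,yaw]).as_matrix().T+[mx,my,0]
a=np.linspace(0,2*np.pi,60)
def circ(x,y,z,r): return np.stack([x+r*np.cos(a),y+r*np.sin(a),0*a+z],1)
for n,(x0,y0,w,h) in {"top":(165,190,150,110),"scene":(180,160,160,130)}.items():
    d=optics.read_camera(n); S=5
    im=cv2.resize(d["color"][y0:y0+h,x0:x0+w,::-1],None,fx=S,fy=S,interpolation=cv2.INTER_CUBIC)
    L=[(T([[-.075,0,.095],[.075,0,.095],[.075,-.138,.095],[-.075,-.138,.095]]),(0,255,0)),
       (T([[-.075,0,.055],[.075,0,.055],[.075,.138,.055],[-.075,.138,.055]]),(0,255,0)),
       (T(circ(0,.07,.062,.04)),(0,0,255)),(T(circ(0,.07,.077,.0175)),(255,255,0)),(T(circ(0,-.068,.103,.025)),(0,255,255))]
    for P,c in L:
        p=(proj(d,P)-[x0,y0]+.5)*S
        cv2.polylines(im,[p.round().astype(np.int32)],True,c,1)
    cv2.imwrite(f"pics/ov_{n}_{tag}.png",im)
E
python3 ov.py 0.4715 0.0545 0.05 .556 -.291 a
```

```text
(no output)
```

View pics/ov_top_a.png

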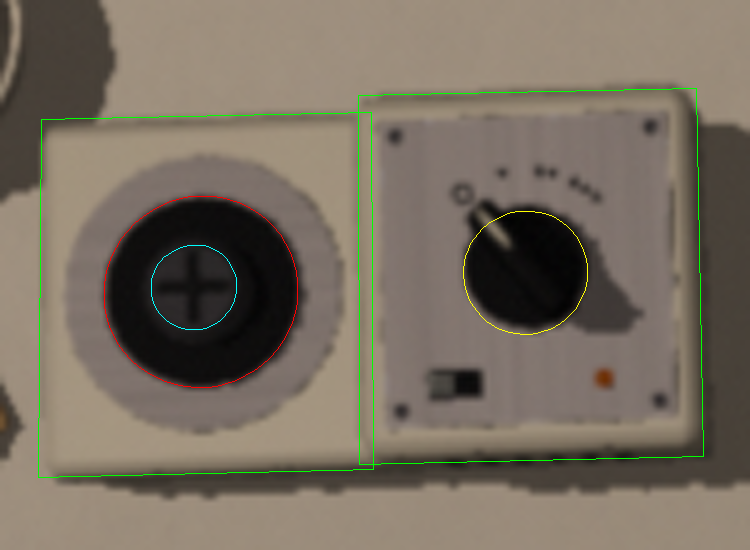

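View pics/ov_scene_a.png

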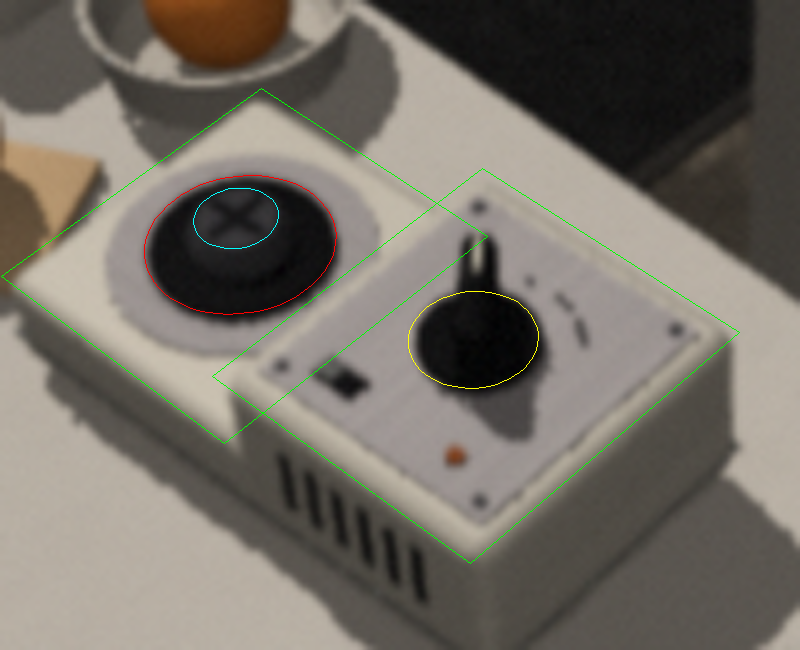

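The top view fits the mill model closely, with the hub at (206,248) and the dial at (270,244). The scene view sits about 1 px off. I'm using cup (0.556,-0.291), hub about (0.468,0.124) and dial about (0.475,-0.013). First I'll rise and square the tool to the world axes.

send_rows --targets '[[0.4, [0, 0, -20], 0.14], [0.4, [0, 0, -20], 0.14], [0.4, [0, 0, -20], 0.14], [0.4, [0, 0, 0], 0.14], [0.4, [0, 0, 0], 0.14], [0.4, [0, 0, 0], 0.14], [0.4, [0, 0, 0], 0.14], [0.4, [0, 0, 0], 0.14], [0.4, [0, 0, 0], 0.0214]]'

```text
t: 2.15
tool_pos: [0.2495, 0.5457, 0.2787]
orientation: [2.224, 2.219, -0.0]
force: [0.5, -0.1, -0.7]
opening: 0.0651
```

send_rows --targets '[[0.4, [-40, 15, 0], 0], [0.4, [-40, 15, 0], 0], [0.4, [-40, 15, 0], 0], [0.4, [-40, 15, 0], 0], [0.4, [-40, 15, 0], 0], [0.4, [-40, 15, 0], 0], [0.4, [-40, 15, 0], 0], [0.4, [-40, 15, 0], 0], [0.4, [-40, 15, 0], 0], [0.4, [-40, 15, 0], 0], [0.4, [-40, 15, 0], 0], [0.4, [-40, 15, 0], 0]]'

```text
t: 3.35
tool_pos: [0.4301, 0.0641, 0.279]
orientation: [2.216, 2.226, 0.001]
force: [-0.3, 0.1, -0.3]
opening: 0.0648
```

send_rows --targets '[[0.4, [-40, 15, 0], 0], [0.4, [-40, 15, 0], 0], [0.4, [-40, 15, 0], 0], [0.4, [-40, 15, 0], 0], [0.4, [-40, 15, 0], 0], [0.4, [-40, 15, 0], 0], [0.4, [-40, 15, 0], 0], [0.4, [-40, 15, 0], 0], [0.4, [-37, 6, 0], 0], [0.4, [0, 0, 0], 0], [0.4, [0, 0, 0], 0]]'

```text
t: 4.45
tool_pos: [0.5557, -0.2917, 0.278]
orientation: [-2.219, -2.222, -0.0]
force: [0.1, 0.8, -0.7]
opening: 0.0651
```

send_rows --targets '[[0.4, [0, 0, 35], 0], [0.4, [0, 0, 35], 0], [0.4, [0, 0, 35], 0], [0.4, [0, 0, 35], 0], [0.4, [0, 0, 0], 0]]'

```text
t: 4.95
tool_pos: [0.5527, -0.2875, 0.1328]
orientation: [-2.211, -2.219, 0.003]
force: [-0.8, 0.8, -1.2]
opening: 0.065
```

```bash
python3 - <<'E'
from plant import robot, optics
from h import *
p=robot.read_state()["tool_pos"]; print(p)
d=optics.read_camera("scene"); im=d["color"][200:360,320:520,::-1]
print(proj(d,[p,[p[0],p[1],.115],[.556,-.291,.115],[.556,-.291,.08]]))
cv2.imwrite("pics/pre.png",cv2.resize(im,None,fx=3.7,fy=3.7,interpolation=2))
E
```

```text
[ 0.55272575 -0.28747024  0.13280881]
[[414.23334135 273.19847216]
 [412.94532212 279.36650698]
 [415.6554993  279.39849382]
 [413.14239163 291.04568156]]
```

View pics/pre.png

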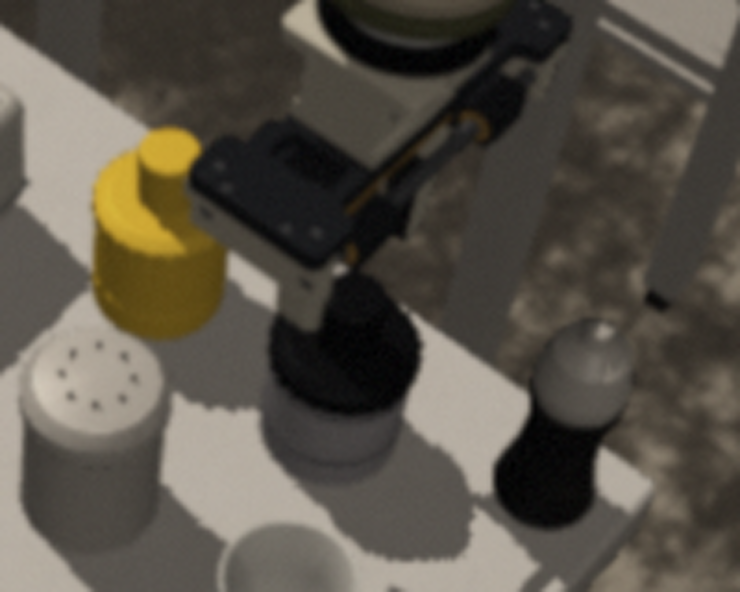

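The open jaws hang over the black grip, which shows at about (416,281), near the predicted (415.7,279.4). The yellow cup and the shaker are clear. I'll settle, check, then descend.

send_rows --targets '[[0.4, [0, 0, 0], 0], [0.4, [0, 0, 0], 0]]'

```text
t: 5.2
tool_pos: [0.5576, -0.2916, 0.142]
orientation: [2.217, 2.22, 0.002]
force: [0.2, 0.4, 0.4]
opening: 0.0653
```

send_rows --targets '[[0.4, [0, 0, 17], 0], [0.4, [0, 0, 17], 0], [0.4, [0, 0, 17], 0], [0.4, [0, 0, 0], 0], [0.4, [0, 0, 0], 0], [0.4, [0, 0, 0], 0]]'

```text
t: 5.8
tool_pos: [0.5562, -0.2913, 0.088]
orientation: [2.22, 2.222, 0.0]
force: [0.2, -1.1, -0.6]
opening: 0.065
```

```bash
python3 - <<'E'
from plant import robot, optics
from h import *
for i in range(4):
    s=robot.read_state(); print(s["t"],s["tool_pos"],s["q"]); optics.read_camera("scene")
E
```

```text
5.8 [ 0.55621666 -0.29132073  0.08801653] [-5.64095952e-01  2.97291758e-01  1.54071626e+00 -1.29201455e-05
  1.30310217e+00 -5.64644825e-01]
5.85 [ 0.55647693 -0.2914827   0.08843437] [-5.64118294e-01  2.96897690e-01  1.54038578e+00  3.17648536e-05
  1.30304333e+00 -5.64657888e-01]
5.9 [ 0.55657553 -0.29155626  0.08861739] [-5.64116131e-01  2.96681165e-01  1.54029428e+00  2.11496665e-06
  1.30299099e+00 -5.64679021e-01]
5.95 [ 0.5565306  -0.29149815  0.08860689] [-5.64083454e-01  2.96570636e-01  1.54044807e+00  1.48156806e-05
  1.30299935e+00 -5.64666436e-01]
```

Settled at z = 0.0886, which is fine. Closing.

send_rows --targets '[[-1, [0, 0, 2], 0], [-1, [0, 0, 0], 0], [-1, [0, 0, 0], 0], [-1, [0, 0, 0], 0], [-1, [0, 0, 0], 0], [-1, [0, 0, 0], 0], [-1, [0, 0, 0], 0], [-1, [0, 0, 0], 0]]' --newtons 25

```text
t: 6.8
tool_pos: [0.556, -0.2911, 0.0857]
orientation: [2.221, 2.222, 0.0]
force: [0.8, -0.2, -0.3]
opening: 0.0313
```

send_rows --targets '[[-1, [0, 0, -10], 0], [-1, [0, 0, -25], 0], [-1, [0, 0, -30], 0], [-1, [0, 0, -30], 0], [-1, [0, 0, -30], 0], [-1, [0, 0, -30], 0], [-1, [0, 0, -20], 0], [-1, [0, 0, 0], 0]]'

```text
t: 7.6
tool_pos: [0.5574, -0.2921, 0.2655]
orientation: [2.216, 2.217, 0.002]
force: [0.0, -0.6, -0.4]
opening: 0.0313
```

send_rows --targets '[[-1, [20, -4, 0], 0], [-1, [35, -7, 0], 0], [-1, [35, -8, 0], 0], [-1, [40, -9, 0], 0], [-1, [40, -9, 0], 0], [-1, [40, -9, 0], 0], [-1, [40, -9, 0], 0], [-1, [40, -9, 0], 0], [-1, [40, -8, 0], 0], [-1, [40, -8, 0], 0], [-1, [30, -5, 0], 0], [-1, [15, -3, 0], 0]]'

```text
t: 8.8
tool_pos: [0.4662, 0.1261, 0.2591]
orientation: [-2.217, -2.223, 0.002]
force: [-0.1, 0.2, -1.9]
opening: 0.0318
```

send_rows --targets '[[-1, [0, 0, 20], 0], [-1, [0, 0, 20], 0], [-1, [0, 0, 20], 0], [-1, [0, 0, 20], 0], [-1, [0, 0, 0], 0], [-1, [0, 0, 0], 0], [-1, [0, 0, 0], 0]]'

```text
t: 9.5
tool_pos: [0.4681, 0.1239, 0.1816]
orientation: [2.22, 2.222, 0.001]
force: [0.2, 0.8, -1.8]
opening: 0.0316
```

```bash
python3 ov.py 0.4715 0.0545 0.05 .556 -.291 b; python3 - <<'E'
from plant import robot, optics
from h import *
s=robot.read_state(); p=s["tool_pos"]; print(s["t"],p,s["orientation"],s["force"])
zu=p[2]-.0857
g=None
for n in("scene","top"):
    d=optics.read_camera(n)
    for r in optics.cut_out(n,"cup"):
        print(n,r["confidence"],r["point"],r["region"].sum())
    print(proj(d,[[p[0],p[1],zu],[p[0],p[1],zu+.08],[.468,.1244,.062]]))
print(zu)
d=optics.read_camera("scene"); x0,y0,S=150,110,4
im=cv2.resize(d["color"][y0:y0+150,x0:x0+190,::-1],None,fx=S,fy=S,interpolation=2)
a=np.linspace(0,2*np.pi,60)
for z,r in((0,.036),(.08,.0375)):
    q=(proj(d,np.stack([p[0]+r*np.cos(a),p[1]+r*np.sin(a),0*a+zu+z],1))-[x0,y0]+.5)*S
    cv2.polylines(im,[q.round().astype(np.int32)],True,(0,0,255),1)
q=(proj(d,np.stack([.468+.04*np.cos(a),.1244+.04*np.sin(a),0*a+.062],1))-[x0,y0]+.5)*S
cv2.polylines(im,[q.round().astype(np.int32)],True,(0,255,0),1)
cv2.imwrite("pics/held.png",im)
E
```

```text
9.6 [0.46844945 0.12390559 0.18190833] [2.21998596 2.22117977 0.00255617] [-0.32541843  0.64026605 -1.77091562]
scene 0.68 [364.6, 261.1] 1851
scene 0.62 [222.0, 181.2] 1676
scene 0.34 [396.7, 361.7] 1443
[[225.86875168 196.42168716]
 [221.16133753 167.17684371]
 [227.45155555 208.07439623]]
top 0.81 [203.8, 245.3] 620
top 0.57 [344.7, 205.9] 1118
[[201.58095399 245.6082042 ]
 [193.12853029 240.7555062 ]
 [204.62054592 247.706544  ]]
0.09620832545930355
```

View pics/held.png

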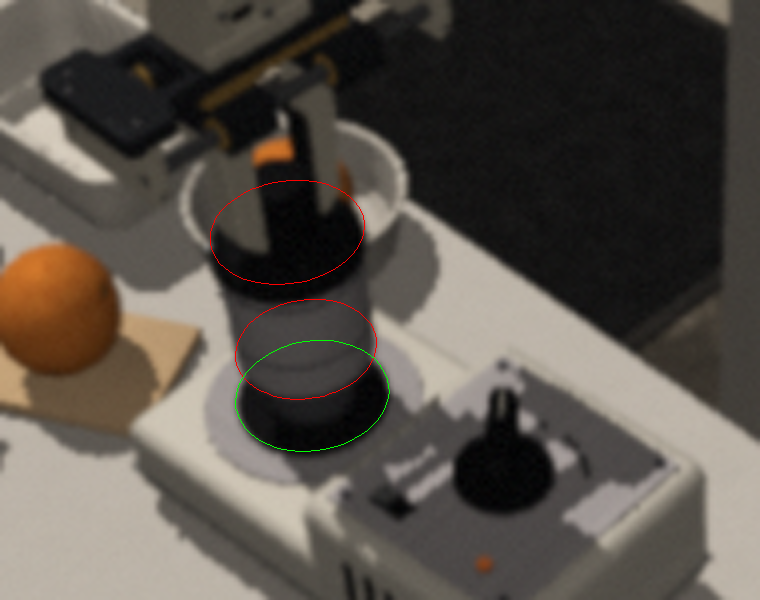

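View pics/ov_top_b.png

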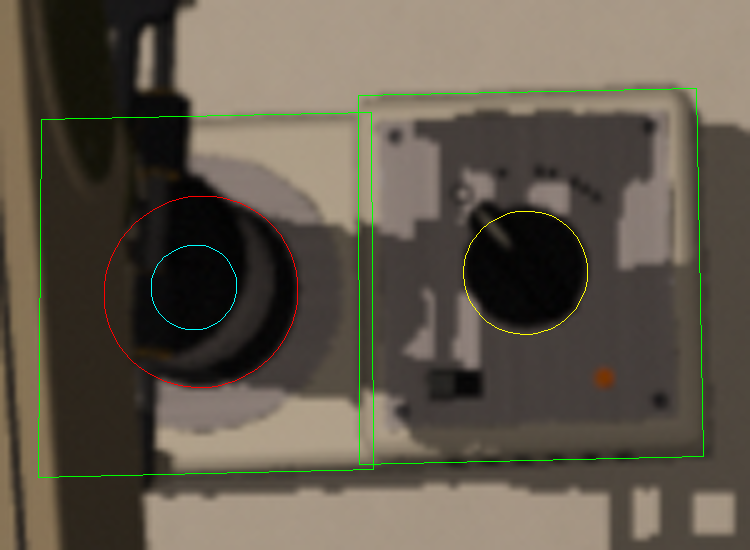

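The held cup hangs over the hub. In the scene the flange centre is near (228,209) and the cup's bottom near (226,196), and both show the same small camera offset. Descending in stages.

send_rows --targets '[[-1, [0, 0, 8], 0], [-1, [0, 0, 8], 0], [-1, [0, 0, 5], 0], [-1, [0, 0, 3], 0], [-1, [0, 0, 0], 0], [-1, [0, 0, 0], 0]]'

```text
t: 10.45
tool_pos: [0.4677, 0.1238, 0.1567]
orientation: [-2.221, -2.222, 0.0]
force: [-0.6, 0.4, -1.8]
opening: 0.0315
```

send_rows --targets '[[-1, [0, 0, 2], 0], [-1, [0, 0, 2], 0], [-1, [0, 0, 2], 0], [-1, [0, 0, 0], 0], [-1, [0, 0, 0], 0], [-1, [0, 0, 0], 0]]'

```text
t: 11.05
tool_pos: [0.4678, 0.1238, 0.1507]
orientation: [2.221, 2.222, 0.0]
force: [-0.3, -0.0, -2.5]
opening: 0.0316
```

send_rows --targets '[[-1, [0, 0, 2], 0], [-1, [0, 0, 1], 0], [-1, [0, 0, 1], 0], [-1, [0, 0, 0], 0], [-1, [0, 0, 0], 0]]'

```text
t: 11.55
tool_pos: [0.4682, 0.1238, 0.1475]
orientation: [2.22, 2.221, 0.001]
force: [-0.4, -1.0, 5.2]
opening: 0.0317
```

There is firm contact at z = 0.1475, against the 0.1477 expected for seated. Releasing.

send_rows --targets '[[0.2, [0, 0, 0], 0], [0.2, [0, 0, 0], 0], [0.2, [0, 0, 0], 0], [0.2, [0, 0, 0], 0], [0.2, [0, 0, 0], 0], [0.2, [0, 0, -20], 0], [0.2, [0, 0, -30], 0], [0.2, [0, 0, -30], 0], [0.2, [0, 0, -20], 0], [0.2, [0, 0, 0], 0]]'

```text
t: 12.55
tool_pos: [0.4695, 0.1242, 0.2503]
orientation: [2.218, 2.22, 0.008]
force: [0.5, -0.5, 0.2]
opening: 0.0556
```

send_rows --targets '[[0.2, [-40, 2, 0], 0.14], [0.2, [0, 0, 0], 0.14], [0.2, [0, 0, 0], 0.14], [0.2, [0, 0, 0], 0.14], [0.2, [0, 0, 0], 0.14], [0.2, [0, 0, 0], 0.146]]'

```text
t: 13.15
tool_pos: [0.4691, 0.0837, 0.245]
orientation: [-2.94, -1.106, 0.003]
force: [0.4, -0.2, -0.3]
opening: 0.0557
```

send_rows --targets '[[0.2, [-20, 25, 0], 0], [0.2, [-20, 26, 0], 0], [0.2, [-20, 26, 0], 0], [0.2, [0, 0, 20], 0], [0.2, [0, 0, 20], 0], [0.2, [0, 0, 20], 0], [0.2, [0, 0, 15], 0], [0.2, [0, 0, 0], 0], [0.2, [0, 0, 0], 0]]'

```text
t: 14.05
tool_pos: [0.4756, -0.0135, 0.1714]
orientation: [-2.937, -1.115, 0.001]
force: [0.4, -0.2, 0.2]
opening: 0.0556
```

```bash
python3 - <<'E'
from plant import robot, optics
from h import *
s=robot.read_state(); p=s["tool_pos"]; print(s["t"],p,s["orientation"],s["q"])
Rm=R.from_rotvec(s["orientation"]).as_matrix(); print(np.degrees(np.arctan2(Rm[1,1],Rm[0,1])))
a=np.linspace(0,2*np.pi,60)
for n,(x0,y0) in {"scene":(170,120),"top":(165,180)}.items():
    d=optics.read_camera(n); S=5
    im=cv2.resize(d["color"][y0:y0+120,x0:x0+160,::-1],None,fx=S,fy=S,interpolation=2)
    for z,r,c in((0,.04,(0,255,0)),(.08,.0375,(0,0,255)),(.115,.0165,(255,255,0))):
        q=(proj(d,np.stack([.468+r*np.cos(a),.124+r*np.sin(a),0*a+.062+z],1))-[x0,y0]+.5)*S
        cv2.polylines(im,[q.round().astype(np.int32)],True,c,1)
    cv2.imwrite(f"pics/seat_{n}.png",im)
    for r in optics.cut_out(n,"cup"):
        if abs(r["point"][0]-215)<30:
            m=r["region"].astype(float)
            best=minimize(lambda v: np.abs(mask_rev(d,CUP,v[0],v[1],.062)-m).sum(),[.468,.124],method="Nelder-Mead",options=dict(initial_simplex=[[.468,.124],[.475,.124],[.468,.131]]))
            print(n,r["confidence"],best.x,best.fun,m.sum())
E
```

```text
14.05 [ 0.47564316 -0.0134599   0.17139756] [-2.93668932e+00 -1.11471606e+00  1.29387238e-03] [-1.36105332e-01 -1.83883048e-01  1.88339106e+00  6.55816647e-06
  1.44302636e+00  7.09125769e-01]
-48.42823539045192
scene 0.89 [0.46756288 0.12366947] 341.53725490196075 1524.0
top 0.57 [0.45330572 0.09149625] 1058.278431372549 320.0
```

View pics/seat_scene.png

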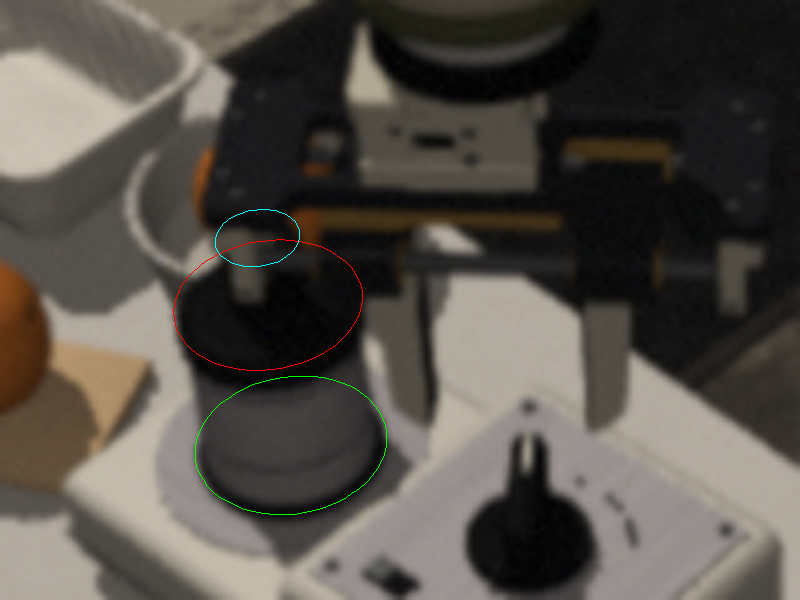

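View pics/seat_top.png

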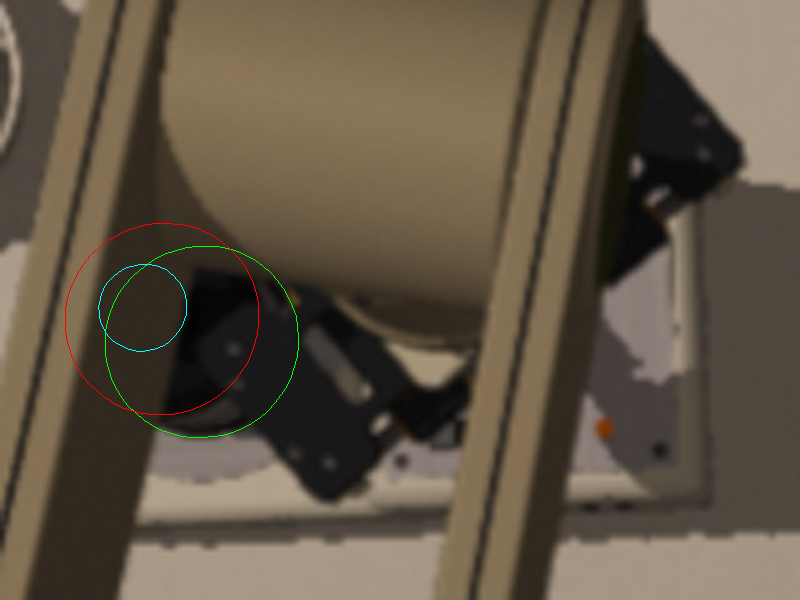

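The cup sits upright with its foot on the flange. In the scene its lid centre is near (223,181), and the fit of (0.4676,0.1237) is within 1 mm of the hub. The fingers straddle the dial bar, so I'll lower and grip.

send_rows --targets '[[0.2, [0, 0, 20], 0], [0.2, [0, 0, 20], 0], [0.2, [0, 0, 15], 0], [0.2, [0, 0, 5], 0], [0.2, [0, 0, 0], 0], [0.2, [0, 0, 0], 0], [0.2, [0, 0, 0], 0]]'

```text
t: 14.95
tool_pos: [0.4768, -0.0137, 0.1129]
orientation: [2.936, 1.114, 0.003]
force: [-0.2, -0.1, 0.5]
opening: 0.0556
```

send_rows --targets '[[0.2, [0, -1, 3], 0], [-1, [0, 0, 0], 0], [-1, [0, 0, 0], 0], [-1, [0, 0, 0], 0], [-1, [0, 0, 0], 0], [-1, [0, 0, 0], 0], [-1, [0, 0, 0], 0], [-1, [0, 0, 0], 0], [-1, [0, 0, 0], 0], [-1, [0, 0, 0], 0]]' --newtons 30

```text
t: 15.95
tool_pos: [0.4769, -0.0149, 0.1088]
orientation: [2.933, 1.112, 0.004]
force: [9.5, -10.9, -9.2]
opening: 0.0137
```

```bash
python3 - <<'E'
from plant import robot, optics
from h import *
s=robot.read_state(); print(s)
d=optics.read_camera("scene"); x0,y0=170,120
cv2.imwrite("pics/dgrip.png",cv2.resize(d["color"][y0:y0+120,x0:x0+160,::-1],None,fx=5,fy=5,interpolation=2))
E
```

```text
{'t': 15.95, 'q': array([-0.13642951, -0.1290949 ,  1.95240476, -0.00310058,  1.3140963 ,
        0.71043319]), 'dq': array([-0.00107278, -0.00210308,  0.00094557, -0.00042824, -0.00175034,
        0.0002363 ]), 'joint_torque': array([ 4.59282517e+00, -4.19532859e+01, -4.50328231e+01,  3.02047849e+00,
        3.84490460e+00,  2.36985931e-02]), 'tool_pos': array([ 0.47692448, -0.01493568,  0.10876948]), 'orientation': array([2.93325205, 1.11198559, 0.00351787]), 'force': array([  9.51749069, -10.93320172,  -9.2421283 ]), 'wrist_torque': array([-1.72077675, -1.48711045,  0.05648344]), 'opening': 0.013736119594051346}
```

View pics/dgrip.png

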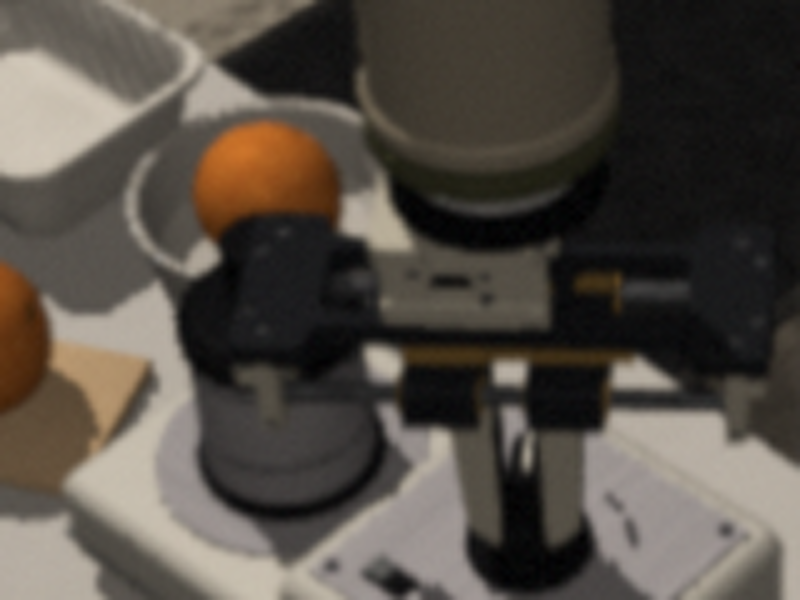

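send_rows --targets '[[-1, [0, 1.5, 0], 0], [-1, [0, 0, 0], 0], [-1, [0, 0, 0], 0]]'

```text
t: 16.3
tool_pos: [0.477, -0.015, 0.1088]
orientation: [2.935, 1.113, 0.001]
force: [4.4, -5.4, -3.5]
opening: 0.0137
```

```bash
python3 - <<'E'
from plant import robot, optics
from h import *
d=optics.read_camera("scene")
for px in((224,204),(317.5,207)):
  for z in(.17,.18,.19,.2): 
    w=ray_z(d,px,z); v=w-[.476,-.0135,0]; a=np.radians(-48.4)
    print(px,z,w,"along jaw",v[0]*np.cos(a)+v[1]*np.sin(a),"perp",v[0]*-np.sin(a)+v[1]*np.cos(a),"to cup",np.hypot(w[0]-.468,w[1]-.124))
E
```

```text
(224, 204) 0.17 [0.41145387 0.04808156 0.17      ] along jaw -0.0889044425120987 perp -0.007381858185454351 to cup 0.09466294829813852
(224, 204) 0.18 [0.40597423 0.03968439 0.18      ] along jaw -0.0862631247760561 perp -0.017054627728093248 to cup 0.10467243524838334
(224, 204) 0.19 [0.40049459 0.03128721 0.19      ] along jaw -0.08362180704001353 perp -0.026727397270732138 to cup 0.11468496711066115
(224, 204) 0.2 [0.39501496 0.02289003 0.2       ] along jaw -0.08098048930397093 perp -0.03640016681337119 to cup 0.12469981043103219
(317.5, 207) 0.17 [ 0.52474999 -0.08094216  0.17      ] along jaw 0.08279951394887089 perp -0.008321466243917344 to cup 0.21265429602217378
(317.5, 207) 0.18 [ 0.51779012 -0.08765362  0.18      ] along jaw 0.08319748655298886 perp -0.0179819596270121 to cup 0.2174311589784097
(317.5, 207) 0.19 [ 0.51083024 -0.09436507  0.19      ] along jaw 0.08359545915710685 perp -0.02764245301010701 to cup 0.22252580794572918
(317.5, 207) 0.2 [ 0.50387037 -0.10107653  0.2       ] along jaw 0.08399343176122474 perp -0.03730294639320185 to cup 0.2279169334172024
```

send_rows --targets '[[-1, [0, 1.5, 0], 0], [-1, [0, 0, 0], 0], [-1, [0, 0, 0], 0]]' --newtons 45

```text
t: 16.65
tool_pos: [0.4771, -0.0151, 0.1087]
orientation: [-2.937, -1.115, 0.001]
force: [-1.2, 0.2, 2.7]
opening: 0.0134
```

send_rows --targets '[[-1, [0, 0, 0], 0.08], [-1, [0, 0, 0], 0.1], [-1, [0, 0, 0], 0.1], [-1, [0, 0, 0], 0.1], [-1, [0, 0, 0], 0.1], [-1, [0, 0, 0], 0.1], [-1, [0, 0, 0], 0.1]]'

```text
t: 17.35
tool_pos: [0.4769, -0.0144, 0.1087]
orientation: [-3.14, -0.065, 0.001]
force: [-2.4, 2.5, 3.0]
opening: 0.0137
```

Forces are low and the dial is about halfway round. Continuing to about 1.38.

send_rows --targets '[[-1, [0, 0, 0], 0.1], [-1, [0, 0, 0], 0.1], [-1, [0, 0, 0], 0.1], [-1, [0, 0, 0], 0.1], [-1, [0, 0, 0], 0.1], [-1, [0, 0, 0], 0.1], [-1, [0, 0, 0], 0.1], [-1, [0, 0, 0], 0], [-1, [0, 0, 0], 0], [-1, [0, 0, 0], 0]]'

```text
t: 18.35
tool_pos: [0.4771, -0.0138, 0.1087]
orientation: [-2.973, 1.008, 0.001]
force: [-2.0, 4.8, 2.5]
opening: 0.0137
```

```bash
python3 - <<'E'
from plant import robot, optics
from h import *
s=robot.read_state(); print(s["t"],s["tool_pos"],s["orientation"],s["q"],s["force"],s["wrist_torque"],s["opening"])
Rm=R.from_rotvec(s["orientation"]).as_matrix(); print(np.arctan2(Rm[1,1],Rm[0,1])+np.radians(48.43))
for n,(x0,y0) in {"scene":(170,120),"top":(165,180)}.items():
    d=optics.read_camera(n)
    cv2.imwrite(f"pics/end_{n}.png",cv2.resize(d["color"][y0:y0+120,x0:x0+160,::-1],None,fx=5,fy=5,interpolation=2))
E
```

```text
18.35 [ 0.47707505 -0.01376298  0.10870899] [-2.97337299e+00  1.00839334e+00  1.49177745e-03] [-0.13793316 -0.12412019  1.9479838   0.00208965  1.31830996  2.08627759] [-2.02658573  4.80404008  2.54275765] [1.03481834 0.39750527 0.13505634] 0.013706965614369144
-1.3794715034588576
```

View pics/end_scene.png

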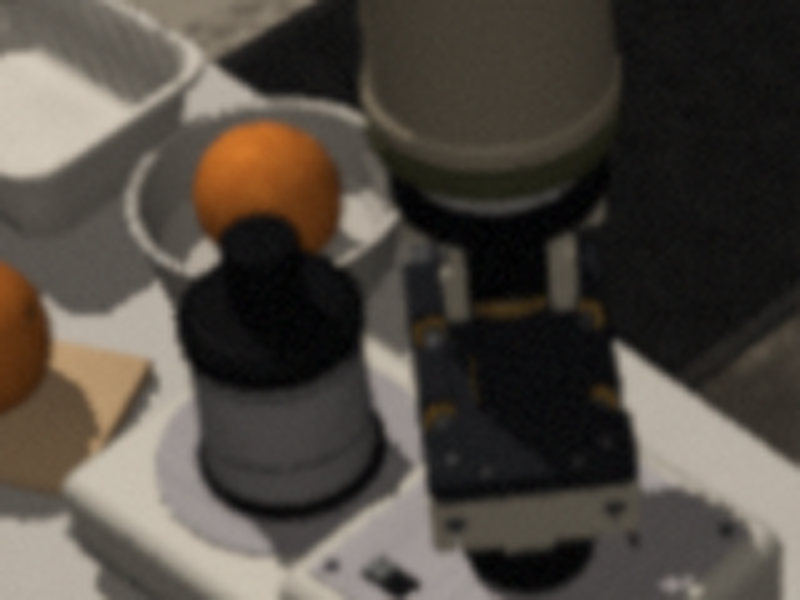

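View pics/end_top.png

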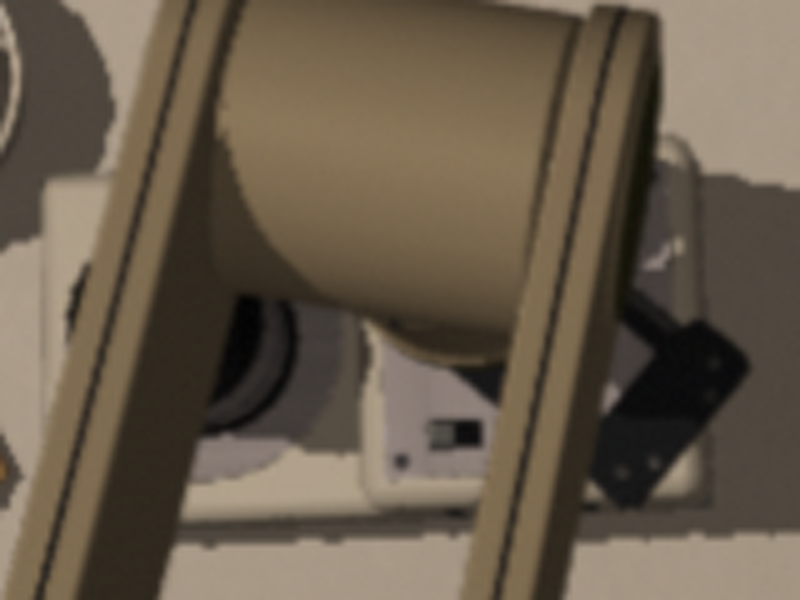

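The tool turned 1.38 rad. The wrist moment of 0.135 N m matches the spring at the third click, and the opening of 13.7 mm means the pads lie flat on the bar. The cup still stands upright on the hub, with its grip at scene (222,168). Handing in.

```bash
python3 - <<'E'
from plant import ticket
print(ticket.close_job())
E
```

```text
the job is handed in; nothing more can be done
None
```

The steel cup with the black lid is on the drive hub and released, and the job was handed in at about 18.5 s with the robot still holding the dial at the third click. `close_job()` gives no verdict, so the final judgement is unknown.

**Cup:** The cup was set down until it met resistance at a TCP height of 0.1475 m, against 0.1477 m expected for fully seated. After release, the scene camera fit put it within 1 mm of my hub estimate, and the last scene picture shows it upright on the flange.

**Dial:** After letting go of the cup I gripped the dial bar at 45 N and turned it about 1.38 rad clockwise. I had no direct dial reading. The wrist moment was 0.135 N m, against about 0.13 N m for the spring there, and the opening was 13.7 mm on the 14 mm bar.

**Checks that disagreed:**
- The dial sat about 2–3 mm from my top-camera estimate, so I re-centred the grip before turning.
- The scene camera was about 1 px (2 mm) off the mill overlay.
- The top camera's fit of the seated cup was useless because the arm hid the cup.

The gripper stayed clear of the dredger and clear cup in the picture taken just above the cup; I did not check their positions again at the end.

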